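# Put up the spray screen and give the chair spindle a shot of sealer

## Robot

A 7-joint arm with a two-finger parallel gripper is mounted at the origin on the work surface. World frame = base frame: x ahead of the robot, y to its left, z up, the work surface at z = 0. Lengths are in m, angles in rad, forces in N, time in s.
With the tool pointing down it reaches from about 0.425 to 0.95 m from the base axis. Payload 4.7 kg.
Tool frame: the origin (TCP) lies on the centre line of the jaws, within the pads' length; the fingertips stand 14 mm ahead of it and the grasp point (between the pads) lies 5 mm behind it (arm.tip_extent is the distance from the TCP to the fingertips, in m); z points along the fingers, y is the line along which they close (so a half turn about z gives the same grasp; the last joint's range is limited). The gripper opens to 85 mm and grips with 20 to 120 N. Pads are 22 mm wide; open, the fingers measure 114 mm over their backs; the gripper's body (76 mm by 85 mm) begins 54 mm behind the grasp point. The pads swing forward as they close: fully open they stand 13 mm farther back than shut.
Start: joints at [1.154, 0.469, -0.049, 1.532, 0.024, 1.141, -0.082], TCP at [0.255, -0.625, 0.245] pointing down, gripper open.
Joint ranges: [-2.59, 2.59], [-0.33, 1.99], [-1.39, 1.29], [0.1, 2.45], [-1.04, 4.18], [0.21, 1.99], [-2.66, 2.66]. Speed limits (rad/s): [2.57, 2.57, 3.14, 3.14, 3.14, 3.14, 3.14].

## Interface

Orientations are given as a unit quaternion [x, y, z, w].
In Python, from plant import arm gives the robot as it stands.
- The arm moves only by the shell command python3 -m pendant 'ROWS' [OPENING] [FORCE]. ROWS is text: rows parted by semicolons, each of 6 numbers parted by spaces: the shift along the world's x, y, z scaled (see below), then the turn, a rotation vector about the world's x, y, z scaled (see below). A call has exactly 10 rows; each row shifts and turns the commanded pose from where the row before left it; what a row does not reach is not made up. The controller multiplies each number of a shift by 0.06 m and each number of a turn by 30 degrees. A row lasts 1/8 s, in which the tool goes at most 62.5 mm and 10.7 degrees, less where a joint would pass 70% of its speed; a pose out of reach is approached as far as the arm can. A call with a number of a shift or a turn outside -1 to 1 is refused whole. A call with a gripper value outside its range is refused whole. OPENING is the closure, from -1 (fully open) to 1 (shut), so that 0 is half open, set as the call begins (- or left out, the last holds). The fingers move at their own pace and stop on an object; FORCE is the grip in N (left out, the last holds). Time passes only in rows, so rows that do not move let the fingers close, or fill a call up. It gives the time, the measured TCP pose, the force, the opening and the grip force at its end, in the units of the state.
- arm.state(): the state, without advancing time (a new reading comes with each control period).
- arm.camera(name): name is "scene" or "top" or "wrist"; returns a dict with "color" (480x640x3 uint8, red, green, blue), "range_z" (480x640 float32, m along the optical axis (not along the pixel's ray), 0 where there is no reading), "vertical_fov" (degrees; the focal length in pixels is half the picture's height over the tangent of half this angle, whatever the lens; pixels are square), "cx", "cy" (the principal point, pixels), "R" (3x3) and "t" (3): a world point X has camera coordinates R X + t. Camera axes: x right, y down, z forward; pixel columns grow to the right and rows downward; lengths in m; the calibration is good to about 2 mm. A picture is of the moment at which its call begins.
- arm.job_done(): hands the job in; it is judged then, once.
The state is a dict: "time_s": time; "qpos": joint angles; "joint_vel": joint speeds; "joint_efforts": joint torques, N m; "ee_pos": TCP position; "tool_rot": TCP orientation; "force": force on the tool from outside, world axes, zero at the start; "moment": the same for the moment, N m; "finger_gap": opening from 0.0 (shut) to 1.0 (fully open); "grip_force": force on a finger pad.
Only numpy, scipy, OpenCV 4.12 (cv2) and the standard library are available. Lean on these libraries where they do the work, as an engineer would, in place of code of your own. Each camera call takes 0.05 s, during which the arm holds its last target. There are 200 camera calls.

## Task

The turned chair spindle in its cradle is due a shot of sealer. First swing the hinged plywood spray screen up by its handle, past upright, until it leans on its stop and stands there by itself; then press the nozzle cap of the spray can in its holder fully down for a moment (about half a second) and let it spring back up. Do not spray before the screen is up, do not ram the can, and leave the other things where they are.

Things in the scene. Friction and masses are not known exactly. Their poses are not given: they have to be found in the camera images.
- spindle_mid (a point): Middle of the pale turned chair spindle (400 mm long, up to 33 mm thick), fixed in a plywood cradle (340 x 90 mm, up to 87 mm high). Site 70 mm above the table; x axis along the spindle, +y towards the screen, -y towards the spray can. Only for orientation: not to be moved.
- screen_hinge (a point): Middle of the spray screen's hinge axis, 50 mm above the table, on the screen's fixed wooden foot (cheeks 250 mm apart over all, 74 mm high, 60 mm deep). x axis along the hinge; +y points to the side on which the screen lies folded down (away from the spindle), z up.
- screen_handle (a point): Middle of the screen's handle, a round wooden bar 14 mm thick, 150 mm long, parallel to the hinge and 175 mm from it; 50 mm above the table when folded. The plywood panel (205 mm wide, 9 mm thick) reaches 125 mm from the hinge; struts 65 mm either side of the middle carry the bar, leaving a finger window 43 mm deep, 118 mm wide. x along the bar, y from hinge to bar.
- screen (a joint): Angle of the screen about the hinge, rad: 0 folded down flat (level), 1.57 upright, 1.92 leaning on its stop (20 degrees past upright, towards the spindle). Free hinge, about 0.4 kg: it falls back to 0 if let go before upright and falls on to the stop by itself if let go past it.
- can_block: Fixed wooden holder of the spray can, 100 x 78 x 70 mm high, origin under its centre, x and y along its sides. The slim aluminium can (52 mm thick, small white press cap) leans 0.30 rad from vertical towards the holder's -x; nozzle to +y. More than 35 N on holder, can or cap dents it. An equal holder with a glue bottle (wide grey screw cap, lower) stands 115 mm away, on either side in x.
- can_mouth (a point): Point where the can's axis leaves the middle of the holder's top, 70 mm above the table; axes as the holder's. The can's axis runs from here along (-0.2955, 0, 0.9553) in these axes. The released cap's top lies on that axis 127 to 152 mm from here: how deep the can sits in its holder differs each time and is not reported, so it has to be seen or felt.
- cap (a joint): How far the press cap is pushed in, along the can's axis, m: 0 released, 0.005 fully down on its hard stop. The cap is a flat-topped white disc 26 mm across, 18 mm high, standing 7 mm clear of the can. Its spring takes 4 N to start and 12 N to be fully down, and pushes it back up when let go. Down by more than 4 mm it sprays.
- sander: Cork sanding block, 90 x 45 x 30 mm, loose, between cradle and holders; leave it.
- mug: Blue mug, 76 mm wide, 90 mm high, loose, beyond the screen; leave it.
- jar: Amber jar, 64 mm wide, 75 mm high, loose, beyond the cradle; leave it.
- offcut: Pale wood offcut, 100 x 45 x 45 mm, loose, beyond the cradle; leave it.
- tape: Roll of tape, 90 mm wide, 25 mm high, loose, to the right of the holders; leave it.
- mallet: Small hammer, loose, lying right of the cradle; leave it.
There are look-alikes about, which are no part of the job. What is shaped like the can_block but pink or turquoise is not meant.

How it is judged:
By the outcome, as a careful person would: the job done as asked, in the order asked, and still so for the second after the job is handed in, with the robot touching nothing.
It also fails if it takes over 54 s, if anything falls off the work surface, if the arm or the gripper's body presses on something with over 40 N, if the wrist force passes 120 N, or if a joint passes its speed limit or range.

## Working session

There is one attempt and no reset: what is moved stays moved. The work goes in short steps, Python scripts to look and compute and a shell command to move; the robot and the scene stay as the last step left them, time stands still between calls to the robot, and variables do not carry over. Pictures are saved under pics/ and viewed, at most 10 in all, crops included, and the job is handed in when it is done.

```bash
mkdir -p pics; ls; python3 - <<'E'
from plant import arm
import cv2,numpy as np,pickle
s=arm.state();print(s)
d={}
for n in("scene","top"):
    c=arm.camera(n);d[n]=c;cv2.imwrite(f"pics/{n}0.png",c["color"][...,::-1]);print(n,c["vertical_fov"],c["cx"],c["cy"],c["R"],c["t"])
pickle.dump(d,open("c0.pkl","wb"))
E
```

```text
pics
{'time_s': 0.0, 'qpos': array([ 1.154121  ,  0.46946316, -0.048582  ,  1.53369079,  0.02407233,
        1.14102311, -0.08230509]), 'joint_vel': array([-0.00018021, -0.00076574, -0.00084068, -0.00016702, -0.00075357,
        0.00057181,  0.00136669]), 'joint_efforts': array([ 2.24469495e-04, -5.10314512e+01, -4.66960715e-02, -2.37715191e+01,
        1.05396382e-02,  7.42400618e-03, -1.29645734e-07]), 'ee_pos': array([ 0.25503444, -0.62435721,  0.24424805]), 'tool_rot': array([ 9.81261781e-01,  1.92676719e-01, -2.19737340e-04, -9.75558246e-04]), 'force': array([-0.1036577 , -0.57334778, -0.25784951]), 'moment': array([ 0.01475884,  0.03560417, -0.06261382]), 'grip_force': 0.0, 'finger_gap': 1.0031651197869473}
scene 48.68007233801119 313.6679364847858 237.740275733345 [[ 0.21128859  0.97715656 -0.02285147]
 [ 0.50225882 -0.12859954 -0.8551013 ]
 [-0.83850654  0.1691958  -0.51795711]] [-0.03168295 -0.16296239  1.81553807]
top 51.318784463613596 318.1788184217258 237.306606061305 [[ 0.00752873 -0.99986567 -0.01455904]
 [-0.99719518 -0.00642282 -0.07456886]
 [ 0.07446533  0.01507961 -0.99710958]] [-0.07150537  0.53311872  1.35212563]
```

View pics/top0.png

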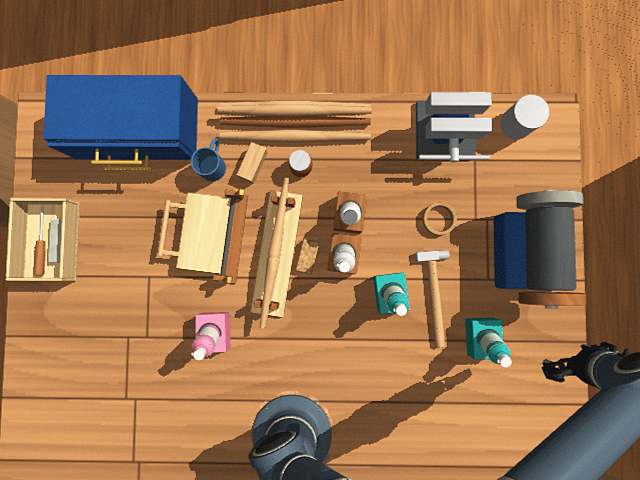

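View pics/scene0.png

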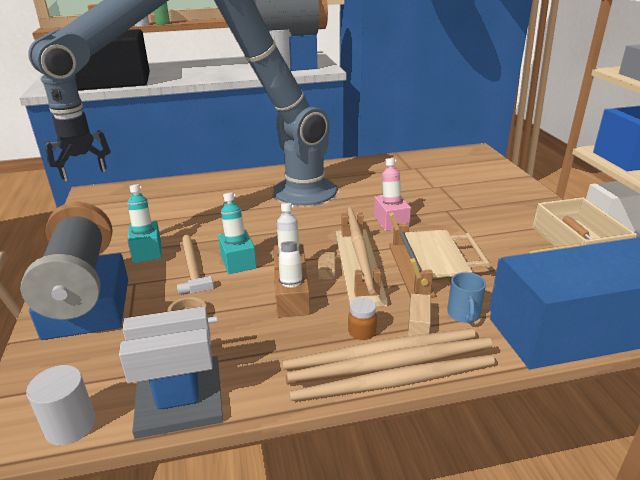

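The top view shows the screen folded with its handle bar at about (167,229) and hinge at about (234,235). The spray can's cap is near (344,265) in the brown holder at (345,250), and the glue bottle stands at (349,212). I'll measure these next.

```bash
cat >h.py <<'E'
import numpy as np
def cloud(c):
    h,w=c["range_z"].shape;f=h/2/np.tan(np.radians(c["vertical_fov"]/2))
    v,u=np.mgrid[:h,:w];z=c["range_z"]
    P=np.stack([(u-c["cx"])/f*z,(v-c["cy"])/f*z,z],-1)
    return (P-c["t"])@c["R"]
E
python3 - <<'E'
import pickle,cv2,numpy as np
from h import *
d=pickle.load(open("c0.pkl","rb"));c=d["top"];P=cloud(c)
np.set_printoptions(precision=4,suppress=True)
for n,u0,u1,v0,v1 in [("scr",155,255,185,290),("can",320,375,185,280)]:
    print(n)
    for v in range(v0,v1,6 if n=="scr" else 4):
        print(v,' '.join(f"{P[v,u,2]*1000:4.0f}" for u in range(u0,u1,4 if n=="scr" else 3)))
for u,v in [(167,200),(167,229),(162,250),(240,195),(228,278)]:print(u,v,P[v,u])
cv2.imwrite("pics/crop.png",cv2.resize(c["color"][170:300,140:380,::-1],None,fx=3.3,fy=3.3,interpolation=cv2.INTER_CUBIC))
E
```

```text
scr
185    8    5   -0   -1    3   -0    3    2   -1    6   -2    0    0    1    4   -3   -1    4   -3   -3    2    0   -1    3   -5
191    4    2    1   -3    3    3    4   -1    6    1    2   -3    1   -1   -0   -0   -1    0   77   73   74  103  109   -2    1
197    3   -1    2    3   -4    1   -0    1   54   52   50   52   50   52   59   57   52   57    9   33   53   55   18    9    3
203    1   -2   -3   57   52   53   59   -1   53   54   56   55   58   54   54   52   55   60   55   55   14   14   16   -1   -3
209    2    4    5   57   -2   -3   -2   -1   51   54   59   55   55   51   52   58   49   52   55   54   13   15    8    5   -1
215   -2    4   -1   55   -2   -3   -0   -2   58   54   61   57   56   56   52   57   56   56   60   62   14    7   15    0   -4
221   -3    4   54   60   -3    1    1   -2   55   48   60   47   52   55   56   54   54   54   56   54    9   13   12    5    2
227    1    2   58    6    3   -4    1   55   52   57   54   49   50   57   58   57   58   59   51   51    7   14    6   -3   -1
233    4    2   58    1    5   -4    1   52   55   51   62   50 
[... 3060 characters left out ...]
  167  166  159   68   -3    2   -1   -4   -2    1
261   -2    2    0   68   72  157  169  185  195  187  170  157   70   -2    1    4    5   -4    0
265   -1    3    3   70   73  149  190  198  196  199  170  158   77    3   -1    3   -3   -3    2
269   -5   -3   -4   71   70   66  159  193  196  195  155   68   70   -1    6   -3   -1    1    0
273    2   -1   -4   -3    2    1    6    1    2    8   67   75   71    2    2   -1    3   -3   -0
277   -2    4    1    1   -3   -3   -3    0   -5    4   -1   -0   -0   -5   -2    6   -4   -0   40
167 200 [0.6294 0.3409 0.0546]
167 229 [0.5556 0.3557 0.001 ]
162 250 [0.4939 0.3483 0.0607]
240 195 [0.6374 0.1363 0.0961]
228 278 [0.4211 0.1601 0.112 ]
```

View pics/crop.png

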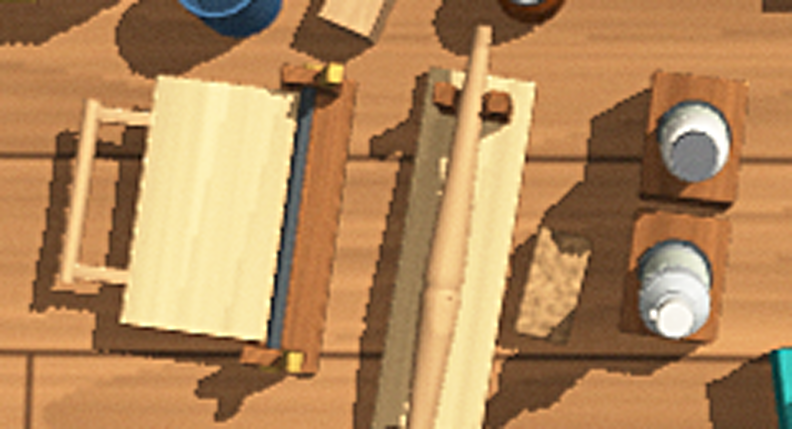

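```bash
python3 - <<'E'
import pickle,cv2,numpy as np
from h import *
d=pickle.load(open("c0.pkl","rb"));np.set_printoptions(precision=4,suppress=True)
c=d["top"];P=cloud(c)
def box(u0,u1,v0,v1,z0,z1,P=P):
    Q=P[v0:v1,u0:u1].reshape(-1,3);return Q[(Q[:,2]>z0)&(Q[:,2]<z1)]
def rect(Q):
    r=cv2.minAreaRect((Q[:,:2]*1000).astype(np.float32));return np.array(r[0]),r[1],r[2]
pan=box(182,236,190,285,.043,.066);print("panel",rect(pan),pan.mean(0))
bar=box(155,176,190,262,.043,.068)
# bar line: fit restricting to points away from struts by rotating with panel yaw
print("screen all",rect(box(155,236,190,285,.043,.066)))
m=bar[:,:2].mean(0);u,s,vt=np.linalg.svd(bar[:,:2]-m);print("bar",m,vt[0],len(bar),rect(bar))
for n,v0,v1 in(("can",235,276),("glue",189,232)):
    Q=box(325,372,v0,v1,.06,.08);print(n,rect(Q),len(Q))
Q=box(330,365,255,275,.189,.21);print("cap",Q.mean(0),len(Q),np.ptp(Q,0))
c2=d["scene"];P2=cloud(c2)
# cap in scene
Q=P2.reshape(-1,3);k=(np.abs(Q[:,0]-.47)<.06)&(np.abs(Q[:,1]+.11)<.05)&(Q[:,2]>.15)
Q=Q[k];print("scene cap",len(Q),Q[:,2].max(),np.sort(Q[:,2])[-20:]);
T=Q[Q[:,2]>.185];print(T.mean(0),np.ptp(T,0))
cv2.imwrite("pics/crop2.png",cv2.resize(c2["color"][195:330,220:400,::-1],None,fx=4,fy=4,interpolation=cv2.INTER_CUBIC))
# cradle
Q=box(250,305,175,330,.02,.13);print("cradle",rect(Q))
E
```

```text
panel (array([537.7471, 235.4178]), (144.66778564453125, 248.87486267089844), 85.85338592529297) [0.5423 0.2309 0.0547]
screen all (array([539.5656, 260.5007]), (194.96531677246094, 248.87486267089844), 85.85338592529297)
bar [0.5486 0.3427] [-0.9986  0.0522] 383 (array([555.0192, 339.0463]), (148.81776428222656, 46.55976867675781), 0.7483049631118774)
can (array([ 488.6617, -138.0762]), (78.0250244140625, 99.90538024902344), 82.57392120361328) 587
glue (array([ 599.6819, -152.4962]), (77.79926300048828, 100.14151763916016), 83.674072265625) 703
cap [ 0.4521 -0.132   0.1952] 101 [0.0239 0.0285 0.015 ]
scene cap 327 0.19904751577820945 [0.1938 0.194  0.194  0.1944 0.1945 0.1945 0.1947 0.1947 0.195  0.1952
 0.1955 0.1962 0.1965 0.1967 0.1968 0.1969 0.1977 0.1983 0.1984 0.199 ]
[ 0.46   -0.1324  0.1913] [0.0253 0.0278 0.014 ]
cradle (array([498.9446,  43.912 ]), (414.4037170410156, 147.55152893066406), 0.7329491376876831)
```

```bash
python3 - <<'E'
import pickle,cv2,numpy as np
from h import *
d=pickle.load(open("c0.pkl","rb"));np.set_printoptions(precision=4,suppress=True)
P=cloud(d["top"])
Q=P[206:247,155:174].reshape(-1,3);Q=Q[(Q[:,2]>.042)&(Q[:,2]<.07)]
k=np.polyfit(Q[:,0],Q[:,1],1);r=Q[:,1]-np.polyval(k,Q[:,0]);print("bar slope",k,np.degrees(np.arctan(k[0])),r.std(),len(Q),Q[:,2].mean())
# panel outer edge per row, inner finger window; strut rows
for v in range(196,272,3):
    w=[u for u in range(155,240) if .042<P[v,u,2]<.07]
    if w: print(v,w[0],w[-1],P[v,w[0]][:2],[w[i] for i in range(1,len(w)) if w[i]>w[i-1]+3][:2])
E
python3 -m pendant '0.8 0.3 0.8 0 0 -0.3;0.8 0.5 0.7 0 0 -0.3;0.8 0.8 0 0 0 -0.3;0.8 0.9 0 0 0 -0.1;0.6 1 0 0 0 0;0.3 1 0 0 0 0;0.2 1 0 0 0 0;0.2 1 0 0 0 0;0 1 0 0 0 0;0 1 0 0 0 0' 0.05 50
```

```text
bar slope [-0.1291  0.418 ] -7.358417951512972 0.004250131894996533 229 0.05548064236356874
196 187 237 [0.64   0.2859] [228]
199 187 235 [0.6323 0.2864] []
202 166 235 [0.6233 0.342 ] [186]
205 165 234 [0.6157 0.3459] []
208 165 234 [0.6073 0.345 ] [182]
211 164 233 [0.5998 0.3492] [185]
214 164 233 [0.5912 0.3477] [185]
217 163 232 [0.5831 0.3501] [184]
220 163 232 [0.5751 0.3502] [184]
223 162 232 [0.5667 0.3519] [183]
226 162 231 [0.5585 0.3513] [183]
229 162 231 [0.5504 0.3509] [182]
232 161 230 [0.5422 0.3532] [182]
235 161 230 [0.5344 0.3539] [182]
238 160 229 [0.5265 0.3574] [181]
241 160 229 [0.5182 0.3561] [181]
244 159 229 [0.5103 0.3592] [180]
247 159 228 [0.5022 0.3588] [180]
250 158 228 [0.4941 0.3615] [179]
253 158 227 [0.486  0.3606] []
256 179 227 [0.4784 0.3042] []
259 178 227 [0.4703 0.306 ] []
262 178 226 [0.4623 0.3064] []
265 177 226 [0.4543 0.3085] []
268 180 225 [0.4464 0.3017] []
271 203 225 [0.4388 0.2389] []
time_s: 1.35
ee_pos: [0.5, -0.1358, 0.3249]
tool_rot: [0.998, -0.068, -0.0, 0.0]
force: [1.0, -0.3, 0.1]
finger_gap: 0.481
grip_force: 0.0
```

```bash
python3 -m pendant '0.1 1 0 0 0 0;0.1 1 0 0 0 0;0.1 1 0 0 0 0;0.1 1 0 0 0 0;0.1 1 0 0 0 0;0.1 1 0 0 0 0;0.1 1 -0.2 0 0 0;0.1 0.6 -0.5 0 0 0;0.1 0.43 -0.7 0 0 0;0 0 -0.6 0 0 0'
python3 - <<'E'
from plant import arm
import cv2
c=arm.camera("wrist");cv2.imwrite("pics/w1.png",c["color"][...,::-1]);print(arm.state()["ee_pos"])
E
```

```text
time_s: 2.6
ee_pos: [0.5532, 0.3465, 0.2029]
tool_rot: [0.998, -0.066, -0.001, -0.0]
force: [0.0, -0.4, 0.3]
finger_gap: 0.476
grip_force: 0.0
[0.55121416 0.34304984 0.19757135]
```

View pics/w1.png

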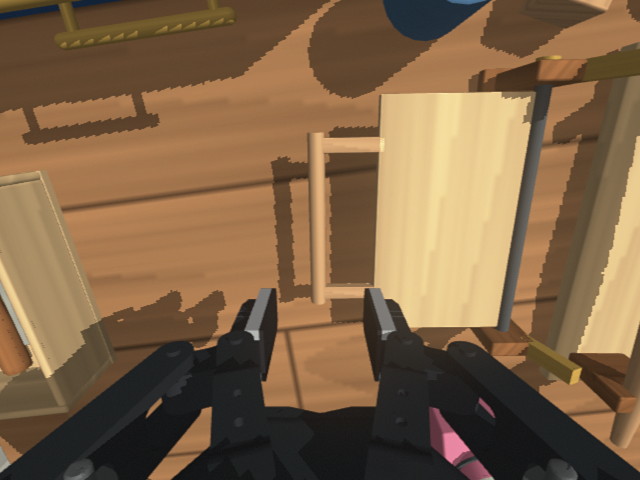

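The bar runs vertically at about (318,215) and lines up with the jaw centre at x≈320, so I can go down on it and grip.

```bash
python3 -m pendant '0.05 0.03 -0.6 0 0 0;0 0 -0.6 0 0 0;0 0 -0.5 0 0 0;0 0 -0.4 0 0 0;0 0 -0.3 0 0 0;0 0 -0.15 0 0 0;0 0 0 0 0 0;0 0 0 0 0 0;0 0 0 0 0 0;0 0 0 0 0 0'
python3 -m pendant '0 0 0 0 0 0;0 0 0 0 0 0;0 0 0 0 0 0;0 0 0 0 0 0;0 0 0 0 0 0;0 0 0 0 0 0;0 0 0 0 0 0;0 0 0 0 0 0;0 0 0 0 0 0;0 0 0 0 0 0' 1 50
python3 -c "
import numpy as np
R=.175;t=np.linspace(0,1.8,25)
d=np.array([.129,.9917])
for a,b in zip(t[:-1],t[1:]):
  r=R*(np.cos(b)-np.cos(a));z=R*(np.sin(b)-np.sin(a));print(np.round(np.r_[d*r,z]/.06,2))"
```

```text
time_s: 3.9
ee_pos: [0.5577, 0.3459, 0.0529]
tool_rot: [0.998, -0.068, 0.0, -0.0]
force: [-0.5, 0.1, 0.2]
finger_gap: 0.474
grip_force: 0.0
time_s: 5.15
ee_pos: [0.5579, 0.3485, 0.0529]
tool_rot: [0.998, -0.067, 0.001, -0.002]
force: [1.2, 4.9, -0.4]
finger_gap: 0.139
grip_force: 48.7
[-0.   -0.01  0.22]
[-0.   -0.02  0.22]
[-0.01 -0.04  0.21]
[-0.01 -0.06  0.21]
[-0.01 -0.07  0.21]
[-0.01 -0.09  0.2 ]
[-0.01 -0.1   0.19]
[-0.02 -0.12  0.19]
[-0.02 -0.13  0.18]
[-0.02 -0.14  0.17]
[-0.02 -0.15  0.15]
[-0.02 -0.16  0.14]
[-0.02 -0.17  0.13]
[-0.02 -0.18  0.12]
[-0.02 -0.19  0.1 ]
[-0.03 -0.2   0.09]
[-0.03 -0.2   0.07]
[-0.03 -0.21  0.06]
[-0.03 -0.21  0.04]
[-0.03 -0.22  0.02]
[-0.03 -0.22  0.01]
[-0.03 -0.22 -0.01]
[-0.03 -0.22 -0.03]
[-0.03 -0.21 -0.04]
```

```bash
python3 -m pendant '0 -0.01 0.22 0 0 0;0 -0.02 0.22 0 0 0;-0.01 -0.04 0.21 0 0 0;-0.01 -0.06 0.21 0 0 0;-0.01 -0.07 0.21 0 0 0;-0.01 -0.09 0.2 0 0 0;-0.01 -0.1 0.19 0 0 0;-0.02 -0.12 0.19 0 0 0;0 0 0 0 0 0;0 0 0 0 0 0'
```

```text
time_s: 6.4
ee_pos: [0.5544, 0.3192, 0.1538]
tool_rot: [0.998, -0.067, 0.002, -0.004]
force: [2.4, 6.3, 2.6]
finger_gap: 0.137
grip_force: 49.0
```

```bash
python3 -m pendant '-0.02 -0.13 0.18 0 0 0;-0.02 -0.14 0.17 0 0 0;-0.02 -0.15 0.15 0 0 0;-0.02 -0.16 0.14 0 0 0;-0.02 -0.17 0.13 0 0 0;-0.02 -0.18 0.12 0 0 0;-0.02 -0.19 0.1 0 0 0;-0.03 -0.2 0.09 0 0 0;0 0 0 0 0 0;0 0 0 0 0 0'
python3 -m pendant '-0.03 -0.2 0.07 0 0 0;-0.03 -0.21 0.06 0 0 0;-0.03 -0.21 0.04 0 0 0;-0.03 -0.22 0.02 0 0 0;-0.03 -0.22 0.01 0 0 0;-0.03 -0.22 -0.01 0 0 0;-0.03 -0.22 -0.03 0 0 0;-0.03 -0.21 -0.04 0 0 0;0 0 0 0 0 0;0 0 0 0 0 0'
```

```text
time_s: 7.65
ee_pos: [0.5451, 0.2408, 0.2206]
tool_rot: [0.998, -0.067, 0.004, -0.005]
force: [1.0, 6.5, 9.4]
finger_gap: 0.134
grip_force: 51.4
time_s: 8.9
ee_pos: [0.5319, 0.1319, 0.2252]
tool_rot: [0.998, -0.069, 0.004, -0.0]
force: [5.6, -2.5, 2.5]
finger_gap: 0.134
grip_force: 54.7
```

```bash
python3 -m pendant '0 -0.05 -0.01 0 0 0;0 0 0 0 0 0;0 0 0 0 0 0;0 0 0 0 0 0;0 0 0 0 0 0;0 0 0.1 0 0 0;0 0 0.3 0 0 0;0 0 0.6 0 0 0;0 0 0.8 0 0 0;0 0 0.2 0 0 0' 0.05
python3 - <<'E'
from plant import arm
import cv2,pickle
d={}
for n in("scene","top"):
    c=arm.camera(n);d[n]=c;cv2.imwrite(f"pics/{n}1.png",c["color"][...,::-1])
pickle.dump(d,open("c1.pkl","wb"))
E
```

```text
time_s: 10.15
ee_pos: [0.5301, 0.1314, 0.3478]
tool_rot: [0.998, -0.068, 0.004, -0.001]
force: [1.0, -0.4, -1.2]
finger_gap: 0.474
grip_force: 0.0
```

View pics/scene1.png

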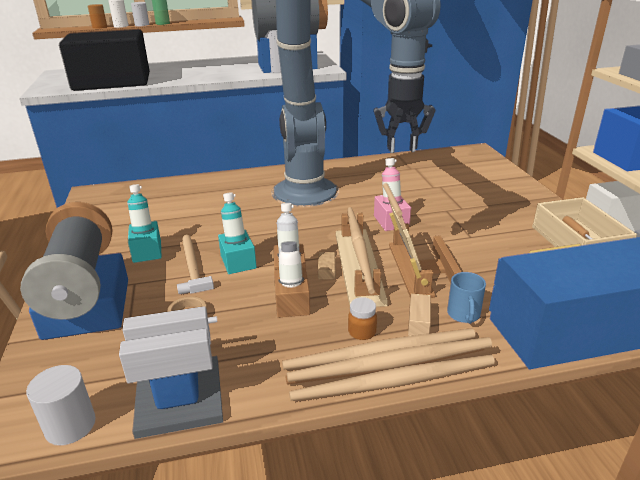

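The screen now leans past upright on its stop, with its top near (390,190), and the gripper is clear of it. Next I'll line up above the can with the fingers shut and the tool tilted along the can's axis.

```bash
python3 -m pendant '0 -0.4 0 0 0 0;-0.1 -0.6 0 0 0 0;-0.2 -0.7 0 0 0 0;-0.3 -0.7 0 -0.015 -0.114 0;-0.3 -0.7 0 -0.015 -0.114 0;-0.3 -0.6 0 -0.015 -0.114 0;-0.3 -0.46 -0.2 -0.015 -0.114 0;-0.13 -0.2 -0.5 -0.014 -0.112 0;0 0 -0.5 0 0 0;0 0 -0.33 0 0 0' 1 50
cat >t.py <<'E'
import numpy as np,sys
from plant import arm
from scipy.spatial.transform import Rotation as R
np.set_printoptions(precision=4,suppress=True)
s=arm.state();p=s["ee_pos"];M=R.from_quat(s["tool_rot"]).as_matrix()
a=np.array([-.293,.038,.9553]);a/=np.linalg.norm(a);cap=np.array([.451,-.1326,.195])
tip=p+M[:,2]*arm.tip_extent
h=(tip-cap)@a;print(p,"z",M[:,2],"y",M[:,1],"tip above cap",h,"lateral",tip-cap-h*a,"F",s["force"],s["force"]@a,s["time_s"],arm.tip_extent,s["finger_gap"])
E
python3 t.py
```

```text
time_s: 11.5
ee_pos: [0.4288, -0.1312, 0.2483]
tool_rot: [0.987, -0.068, 0.147, 0.009]
force: [0.2, 0.5, -0.5]
finger_gap: 0.003
grip_force: 0.0
[ 0.4288 -0.1312  0.2483] z [ 0.2893 -0.0375 -0.9565] y [-0.136  -0.9907 -0.0023] tip above cap 0.043456691003584666 lateral [-0.0054 -0.0007 -0.0016] F [ 0.2395  0.5214 -0.4634] -0.4930978512840338 11.5 0.014 0.00273589551548845
```

```bash
python3 - <<'E'
from plant import arm
import cv2,numpy as np
from h import *
np.set_printoptions(precision=4,suppress=True)
c=arm.camera("wrist");P=cloud(c).reshape(-1,3)
cv2.imwrite("pics/w2.png",c["color"][...,::-1])
m=np.array([.4887,-.1381,.07]);a=np.array([-.293,.038,.9553]);a/=np.linalg.norm(a)
s=(P-m)@a;L=P-m-s[:,None]*a;r=np.linalg.norm(L,axis=1)
k=(r<.03)&(s>.1)&(s<.165);print(np.histogram(s[k],np.arange(.1,.166,.003)))
k=(r<.025)&(s>.126)&(s<.152);print(k.sum(),np.median(s[k]),(L[k].max(0)+L[k].min(0))/2,L[k].mean(0))
E
```

```text
(array([101, 337,   3,   0,  30,  51,  59,  79, 129, 973, 395,   0,   0,
         0,   0,   0,   0,   0,   0,   0,   0]), array([0.1  , 0.103, 0.106, 0.109, 0.112, 0.115, 0.118, 0.121, 0.124,
       0.127, 0.13 , 0.133, 0.136, 0.139, 0.142, 0.145, 0.148, 0.151,
       0.154, 0.157, 0.16 , 0.163]))
1403 0.129619597168781 [0.0008 0.0035 0.0002] [0.0015 0.0017 0.0004]
```

View pics/w2.png

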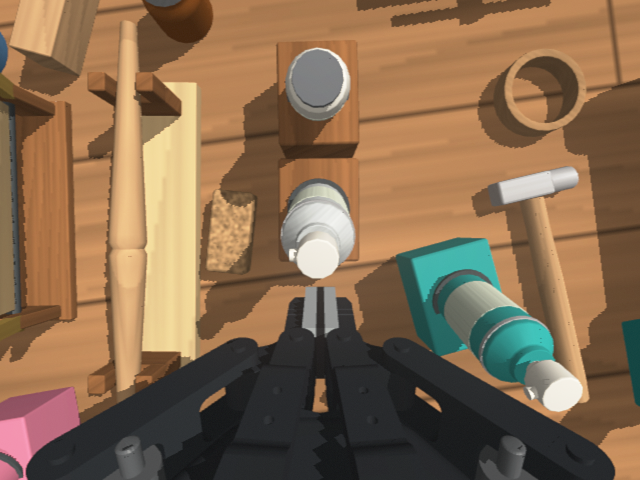

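The cap disc at (317,257) lines up with the shut jaws at x≈320. Now I'll close in along the axis.

```bash
python3 -m pendant '0.1 0 0 0 0 0;0.05 0 -0.12 0 0 0;0.04 0 -0.12 0 0 0;0.03 0 -0.1 0 0 0;0.03 0 -0.1 0 0 0;0.02 0 -0.07 0 0 0;0.01 0 -0.04 0 0 0;0 0 0 0 0 0;0 0 0 0 0 0;0 0 0 0 0 0'
sed -i 's/\[.451,-.1326,.195\]/[.4522,-.1322,.1938]/' t.py; python3 t.py
```

```text
time_s: 12.8
ee_pos: [0.4477, -0.1313, 0.2181]
tool_rot: [0.986, -0.067, 0.149, 0.009]
force: [1.1, -0.7, -0.2]
finger_gap: 0.0
grip_force: 0.0
[ 0.4477 -0.1313  0.2181] z [ 0.2934 -0.0384 -0.9552] y [-0.1352 -0.9908 -0.0017] tip above cap 0.010583592550362075 lateral [ 0.0027 -0.0001  0.0008] F [ 1.0546 -0.6647 -0.1775] -0.5038086437623871 12.8 0.014 0.00037756100384715024
```

```bash
python3 -m pendant '-0.02 0 -0.02 0 0 0;0 0 -0.02 0 0 0;0.005 0 -0.016 0 0 0;0.005 0 -0.016 0 0 0;0.005 0 -0.016 0 0 0;0.005 0 -0.016 0 0 0;0.005 0 -0.016 0 0 0;0.005 0 -0.016 0 0 0;0 0 0 0 0 0;0 0 0 0 0 0';python3 t.py
```

```text
time_s: 14.05
ee_pos: [0.4482, -0.1313, 0.2097]
tool_rot: [0.986, -0.067, 0.149, 0.009]
force: [-0.1, -0.4, 0.3]
finger_gap: -0.002
grip_force: 0.0
[ 0.4482 -0.1313  0.2097] z [ 0.293  -0.0383 -0.9553] y [-0.1352 -0.9908 -0.0018] tip above cap 0.0024341545270977426 lateral [0.0008 0.0002 0.0002] F [-0.1463 -0.3921  0.3276] 0.34095649852210574 14.05 0.014 -0.002388174487157939
```

```bash
python3 -m pendant '0.005 0 -0.016 0 0 0;0.005 0 -0.016 0 0 0;0.005 0 -0.016 0 0 0;0.005 0 -0.016 0 0 0;0 0 0 0 0 0;0 0 0 0 0 0;0 0 0 0 0 0;0 0 0 0 0 0;0 0 0 0 0 0;0 0 0 0 0 0';python3 t.py
```

```text
time_s: 15.3
ee_pos: [0.4494, -0.1315, 0.2064]
tool_rot: [0.986, -0.067, 0.149, 0.009]
force: [-4.9, 0.6, 7.1]
finger_gap: 0.001
grip_force: 4.1
[ 0.4494 -0.1315  0.2064] z [ 0.2933 -0.0386 -0.9553] y [-0.1354 -0.9908 -0.0015] tip above cap -0.0010676356645536195 lateral [0.001  0.0002 0.0003] F [-4.9451  0.5782  7.0923] 8.24661856316945 15.3 0.014 0.0012272783063437263
```

```bash
cat >avg.py <<'E'
from plant import arm
import numpy as np
a=np.array([-.293,.038,.9553]);F=[];p=[]
for i in range(10):
    arm.camera("top");s=arm.state();F.append(s["force"]);p.append(s["ee_pos"])
F=np.array(F);p=np.array(p);print(F.mean(0),(F@a).mean(),(F@a).std(),(p@a).mean(),(p@a).std(),s["time_s"])
E
python3 avg.py
python3 -m pendant '0.002 0 -0.008 0 0 0;0 0 0 0 0 0;0 0 0 0 0 0;0 0 0 0 0 0;0 0 0 0 0 0;0 0 0 0 0 0;0 0 0 0 0 0;0 0 0 0 0 0;0 0 0 0 0 0;0 0 0 0 0 0';python3 avg.py
```

```text
[-4.06689609  0.63455922  7.46709754] 8.349032079720338 0.5874995332413369 0.06053371009438387 4.149248960835279e-06 15.8
time_s: 17.05
ee_pos: [0.4495, -0.1314, 0.206]
tool_rot: [0.986, -0.067, 0.149, 0.009]
force: [-4.1, 0.3, 7.9]
finger_gap: 0.003
grip_force: 4.4
[-4.39045397  0.45300598  7.61122296] 8.574618530592868 0.4646536452365583 0.060109209193724644 8.191672546823881e-06 17.55
```

```bash
python3 -m pendant '0 0 0 0 0 0;0 0 0 0 0 0;0 0 0 0 0 0;0 0 0 0 0 0;0.006 -0.001 -0.018 0 0 0;0.006 -0.001 -0.018 0 0 0;0.005 0 -0.016 0 0 0;0 0 0 0 0 0;0 0 0 0 0 0;0 0 0 0 0 0';python3 t.py
```

```text
time_s: 18.8
ee_pos: [0.4503, -0.1316, 0.2041]
tool_rot: [0.986, -0.067, 0.149, 0.01]
force: [-12.3, 2.3, 20.0]
finger_gap: -0.005
grip_force: 11.6
[ 0.4503 -0.1316  0.2041] z [ 0.2932 -0.039  -0.9552] y [-0.1355 -0.9908 -0.0012] tip above cap -0.003590422557411884 lateral [0.0011 0.0002 0.0003] F [-12.3459   2.3029  20.03  ] 22.840729859978715 18.8 0.014 -0.00466561939268244
```

22.8 N means the cap is on its stop. I'll hold it one row more, then release.

```bash
python3 -m pendant '0 0 0 0 0 0;-0.018 0.002 0.06 0 0 0;-0.03 0.004 0.1 0 0 0;-0.06 0.008 0.2 0 0 0;-0.12 0.016 0.4 0 0 0;-0.12 0.016 0.4 0 0 0;-0.15 0.02 0.5 0 0 0;-0.15 0.02 0.5 0 0 0;0 0 0 0 0 0;0 0 0 0 0 0';python3 t.py
python3 - <<'E'
from plant import arm
import cv2
c=arm.camera("scene");cv2.imwrite("pics/s2.png",c["color"][...,::-1])
E
```

```text
time_s: 20.05
ee_pos: [0.4113, -0.1261, 0.3313]
tool_rot: [0.987, -0.067, 0.149, 0.009]
force: [0.2, 0.2, -0.1]
finger_gap: -0.004
grip_force: 0.0
[ 0.4113 -0.1261  0.3313] z [ 0.2921 -0.038  -0.9556] y [-0.135  -0.9908 -0.0019] tip above cap 0.12956417753167235 lateral [0.0011 0.0007 0.0003] F [ 0.1803  0.1738 -0.1226] -0.16340279522295847 20.05 0.014 -0.004021896952295982
```

View pics/s2.png

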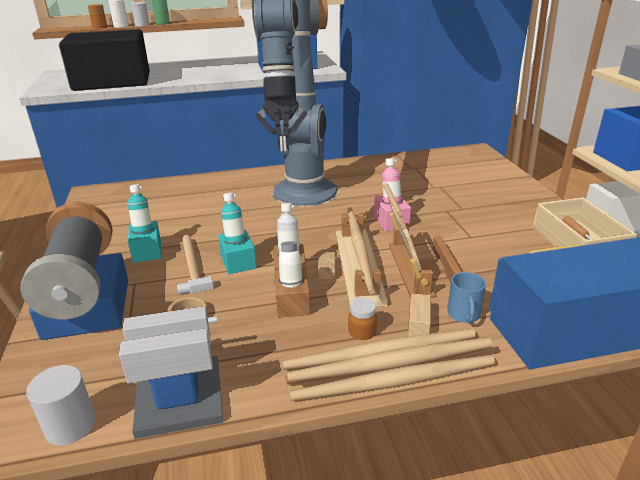

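The screen still stands on its stop (about (400,230)). The cap is back up at (287,208), and the arm is clear of everything.

```bash
python3 -c "
from plant import arm
print(arm.job_done())"
```

```text
the job is handed in; nothing more can be done
None
```

The job is handed in at about 20 s: the screen leans on its stop by itself, the cap was then pressed fully down for about half a second (about 23 N) and sprang back, and nothing else appears moved.

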